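# Put the die plates back in their own slots

### The arm

A 6-joint arm with a two-finger parallel gripper is mounted at the origin on the work surface. World frame = base frame: x ahead of the robot, y to its left, z up, the work surface at z = 0. Lengths are in mm, angles in rad, forces in N, time in s.
With the tool pointing down it reaches from about 275 to 875 mm from the base axis. Payload 12.5 kg.
Tool frame: the origin (TCP) lies midway between the tips of the shut fingers; the grasp point (between the pads) lies 19 mm behind it; z points along the fingers, y is the line along which they close (so a half turn about z gives the same grasp; the last joint's range is limited). The gripper opens to 85 mm and grips with 20 to 120 N. Pads are 22 mm wide; open, the fingers measure 114 mm over their backs; the gripper's body (76 mm by 85 mm) begins 54 mm behind the grasp point. The pads swing forward as they close: fully open they stand 13 mm farther back than shut.
Start: joints at [-1.42, 0.351, 1.652, -0, 1.139, -0.085], TCP at [128.512, -534.761, 231.29] pointing down, gripper open.
Joint ranges: [-2.75, 2.75], [-0.79, 2.1], [0.01, 2.65], [-1.57, 4.71], [0.07, 3.14], [-2.87, 2.87]. Speed limits (rad/s): [2.22, 2.22, 2.79, 3.14, 3.14, 3.14].

### API

Orientations are given as a 3x3 rotation matrix whose columns are the frame's x, y, z axes.
In Python, from station import manip, get_image, job gives the robot as it stands.
- The arm moves only by the tool move_arm, never from a script. Its argument "series" is a list of rows, each an object with "linear": the shift along the tool's x, y, z in units of 30 mm (1.0 is 30 mm), a list of three; "turn": the turn, a rotation vector about the tool's x, y, z in rad, a list of three; "gripper": the gripper's target within -1 to 1 (shut at 1, half-way at 0, fully open at -1). A call has 1 to 12 rows; each row is the pose to reach, as a shift and turn from the pose commanded when the call began, along the tool's axes at that moment; what a row does not reach only later rows make up. A row lasts 1/10 s, in which the tool goes at most 50 mm and 8.59 degrees, less where a joint would pass 70% of its speed; a pose out of reach is approached as far as the arm can. A call with a gripper value outside its range is refused whole. The fingers move at their own pace and stop on an object; the grip force is fixed at half the most. Time passes only in rows, so rows that repeat a pose let the fingers close. It gives the time, the measured TCP pose, the force, the opening and the grip force at its end, in the units of the state.
- manip.sense(): the state, without advancing time (a new reading comes with each control period).
- get_image(name): name is "side" or "top" or "wrist"; returns a dict with "pixels" (384x512x3 uint8, red, green, blue), "mtx" (3x3 intrinsics, pixels), "rvec" (rotation vector, rad) and "tvec" (3), from world to camera coordinates, as OpenCV has them; the wrist camera has in their place "tool_from_camera" (4x4, takes a point from camera to tool coordinates, whose origin is the TCP and whose axes are the flange's). Camera axes: x right, y down, z forward; pixel columns grow to the right and rows downward; lengths in mm; the calibration is good to about 2 mm. A picture is of the moment at which its call begins: read the wrist's pose just before it. There is no depth.
- job.finish_job(): hands the job in; it is judged then, once.
The state is a dict: "t": time; "q": joint angles; "qd": joint speeds; "tau": joint torques, N m; "ee_pos": TCP position; "eef_rot": TCP orientation; "ft_force": force on the tool from outside, world axes, zero at the start; "torque": the same for the moment, N m; "width": finger opening in mm; "grip_force": force on a finger pad.
Only numpy, scipy, OpenCV 4.12 (cv2) and the standard library are available. Lean on these libraries where they do the work, as an engineer would, in place of code of your own. Each camera call takes 0.05 s, during which the arm holds its last target. There are 200 camera calls.

### The job

The narrow die plate has been put back in the rack's long slot by mistake: move it to the empty short slot. Put the wide die plate, now leaning on the easel, in the long slot; leave both standing upright and fully down in their slots. Set them down without dropping them, and leave the low plates in the rack and everything else on the bench where they are.

Things in the scene. Friction and masses are not known exactly. Their poses are not given: they have to be found in the camera images.
- narrow_die: The narrow die: flat rectangular aluminium plate 9 mm thick; origin under the middle of its lower edge, x along its width, y through its thickness, z up along its height. 72 mm wide, 125 mm tall, about 0.2 kg, with a 30 mm wide window 16 to 62 mm above its lower edge; above that it is solid. At the start it stands upright in the long slot (body long_bay), anywhere along that slot. The same after a half turn about z.
- wide_die: The wide die: flat rectangular aluminium plate 9 mm thick; origin under the middle of its lower edge, x along its width, y through its thickness, z up along its height. 100 mm wide, 125 mm tall, about 0.25 kg, with a 56 mm wide window 16 to 66 mm above its lower edge; above that it is solid. At the start it leans on the easel, its top tipped 25 degrees from vertical towards its own +y. The same after a half turn about z.
- easel: Fixed wooden easel, base 120 x 115 x 12 mm, origin under the base. The wide die's lower edge rests on its ledge (34 mm above the bench, 20 mm to the easel's -y from its origin, parallel to its x) behind a 12 mm lip; the die leans towards the easel's +y against a board 100 mm wide and 65 mm high along the slope, so that the upper 60 mm of the die is free on both sides. Stands to the left or to the right of the rack.
- rack: Fixed wooden rack on a board 160 x 220 x 12 mm, origin under the middle of the board. Seven parallel slots side by side along its y at 28 mm pitch, each slot running along its x. Slots 1, 3, 5 and 7 (counted along y) hold low plates; of slots 2, 4 and 6 one is the long slot, one the short slot and one holds another low plate, in any arrangement. The rack's two end cheeks stand 68 mm above the bench.
- long_bay: The rack's long slot: a wooden bay 130 x 28 x 50 mm with a slot 108 mm long (along x), 12 mm wide (along y), for the wide die. Its origin lies 12 mm above the bench, under the middle of the slot; the slot's floor lies 6 mm above the origin; the walls are upright up to 40 mm above it, then flare to a mouth 20 mm wide at 50 mm above it; the slot's ends flare in the same way, to 116 mm between them. x and y are parallel to the rack's.
- short_bay: The rack's short slot, empty at the start: the same bay as long_bay but with a slot only 80 mm long, for the narrow die; wooden blocks close it at both ends (88 mm between them at the flared mouth). Origin, floor height, slot width and flare as for long_bay.
- low_die1: A low die, a bystander standing loose in the rack: aluminium plate 9 mm thick; origin under the middle of its lower edge, x along its width, y through its thickness, z up along its height. 88 mm wide, 70 mm tall (its top stands 88 mm above the bench), with a window.
- low_die2: A low die, a bystander standing loose in the rack: aluminium plate 9 mm thick; origin under the middle of its lower edge, x along its width, y through its thickness, z up along its height. 88 mm wide, 70 mm tall (its top stands 88 mm above the bench), with a window.
- low_die3: A low die, a bystander standing loose in the rack: aluminium plate 9 mm thick; origin under the middle of its lower edge, x along its width, y through its thickness, z up along its height. 88 mm wide, 70 mm tall (its top stands 88 mm above the bench), with a window.
- low_die4: A low die, a bystander standing loose in the rack: aluminium plate 9 mm thick; origin under the middle of its lower edge, x along its width, y through its thickness, z up along its height. 88 mm wide, 70 mm tall (its top stands 88 mm above the bench), with a window.
- low_die5: A low die, a bystander standing loose in the rack: aluminium plate 9 mm thick; origin under the middle of its lower edge, x along its width, y through its thickness, z up along its height. 88 mm wide, 70 mm tall (its top stands 88 mm above the bench), with a window.
- findings_tray: Fixed grey compartment tray 120 x 150 x 40 mm, origin under its middle; stands on the other side of the rack from the easel.
- hammer: Loose hammer 240 mm long lying on the bench near the robot, origin under its middle, x along the handle.
- bench_block: Loose steel block 75 x 75 x 22 mm, origin under its middle.
- flux_bottle: Loose amber bottle, 60 mm across, 150 mm tall, origin under its middle, beyond the rack.
- mandrel: Loose tapered steel ring mandrel standing on a 90 mm round wooden foot, 200 mm tall, origin under its middle, beyond the rack.
- jar: Loose low jar, 64 mm across, 70 mm tall, origin under its middle.
- file_block: Loose wooden block 60 x 90 x 50 mm with four file handles upright in it, 90 mm tall in all, origin under its middle.
Things that resemble listed ones, but are neither listed nor needed, are in the scene too. Leave any orange, pink or yellow look-alike of the wide_die alone.

How it is judged:
By the outcome, as a careful person would: the job done as asked, in the order asked, and still so for the second after the job is handed in, with the robot touching nothing.
It also fails if it takes over 64 s, if anything falls off the work surface, if the arm or the gripper's body presses on something with over 40 N, if the wrist force passes 120 N, or if a joint passes its speed limit or range.

## Working session

There is one attempt and no reset: what is moved stays moved. The work goes in short steps, Python scripts to look and compute and a tool call to move; the robot and the scene stay as the last step left them, time stands still between calls to the robot, and variables do not carry over. Pictures are saved under pics/ and viewed, at most 10 in all, crops included, and the job is handed in when it is done.

Besides the shell and the picture viewer there is one more tool, called after ">>>" by a JSON object that holds its "op" and its "data". move_arm: Moves the arm, as the interface text tells. Its arguments: {"type":"object","properties":{"series":{"type":"array","items":{"type":"object","properties":{"linear":{"type":"array","items":{"type":"number"}},"turn":{"type":"array","items":{"type":"number"}},"gripper":{"type":"number"}}}}},"required":["series"]}

```bash
ls; mkdir -p pics
cat > h.py <<'E'
import numpy as np, cv2, pickle
from station import manip, get_image, job
def snap(n,f):
    s=manip.sense(); im=get_image(n); pickle.dump((s,im),open(f'pics/{f}.pkl','wb'))
    return s,im
def cam(s,im):
    """returns R,t (world->cam), K"""
    K=np.array(im['mtx'],float)
    if 'rvec' in im:
        R=cv2.Rodrigues(np.array(im['rvec'],float))[0]; t=np.array(im['tvec'],float).ravel()
    else:
        T=np.eye(4);T[:3,:3]=s['eef_rot'];T[:3,3]=s['ee_pos']
        W=np.linalg.inv(T@np.array(im['tool_from_camera'])); R=W[:3,:3];t=W[:3,3]
    return R,t,K
def onz(c,uv,z):
    R,t,K=c; d=R.T@np.linalg.inv(K)@np.array([*uv,1.]); o=-R.T@t
    return o+d*(z-o[2])/d[2]
def proj(c,P):
    R,t,K=c; p=(np.atleast_2d(P)@R.T+t)@K.T; return p[:,:2]/p[:,2:]
def load(f):
    s,im=pickle.load(open(f'pics/{f}.pkl','rb')); return s,im,cam(s,im)
E
python3 - <<'E'
from h import *
a=[]
for n in('top','side'):
    s,im=snap(n,n+'0'); R,t,K=cam(s,im); print(n,-R.T@t,K[0,0])
    cv2.imwrite(f'pics/{n}0.png',cv2.resize(im['pixels'][...,::-1],(800,600),interpolation=cv2.INTER_CUBIC))
print(s)
E
```

```text
pics
top [ 293.35849152  105.45244236 1214.89976604] 454.25158126715337
side [113.06100618 822.15841368 573.1138145 ] 391.7661258100432
{'t': 0.05, 'q': array([-1.41958818e+00,  3.51236166e-01,  1.65244674e+00,  2.32932248e-05,
        1.13911132e+00, -8.45931181e-02]), 'qd': array([ 0.00013202, -0.00282972, -0.00020989, -0.00065186, -0.00109381,
       -0.00041965]), 'tau': array([-1.64658463e-04, -5.07342911e+01, -2.92223865e+01, -1.57347313e-04,
        2.41710644e-03,  3.45005560e-06]), 'ee_pos': array([ 128.47417138, -534.4304618 ,  230.74985591]), 'eef_rot': array([[ 9.72329750e-01,  2.33612569e-01, -1.60081477e-04],
       [ 2.33612592e-01, -9.72329028e-01,  1.19105202e-03],
       [ 1.22592856e-04, -1.19549236e-03, -9.99999278e-01]]), 'ft_force': array([-0.99188618, -0.47351378, -0.15988548]), 'torque': array([ 0.01215982, -0.03808577, -0.00243218]), 'grip_force': 0.0, 'width': 85.24526356069921}
```

View pics/top0.png

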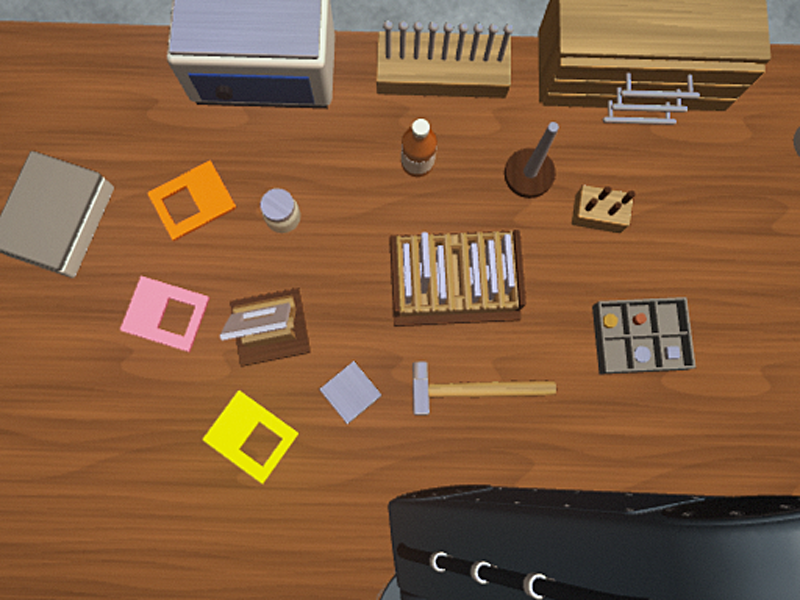

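View pics/side0.png

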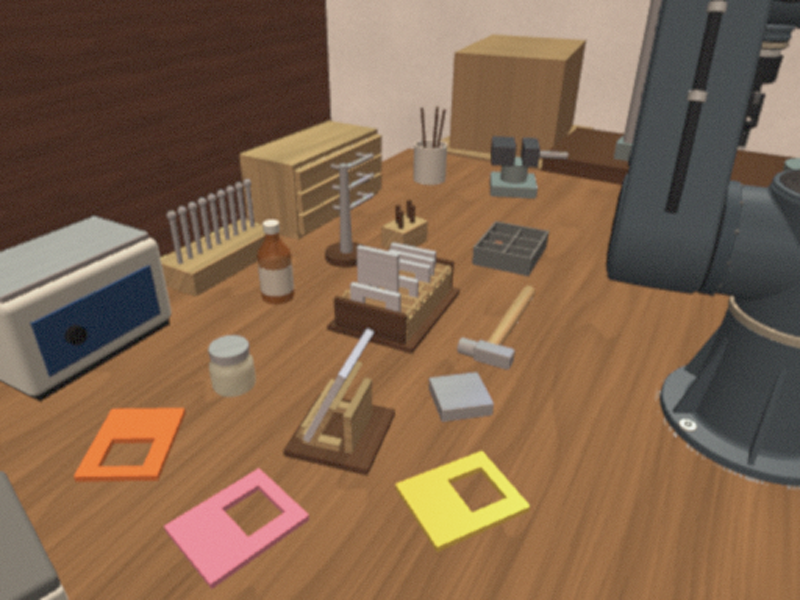

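The top view shows the rack around px (456,277), with the tall die in the second slot from the left and the third or fourth slot empty. The easel is at (268,325) with the wide die leaning. The image scale is 800/512. Next I'll enlarge both.

Run:
```python
from h import *
s,im,c=load('top0')
p=im['pixels'][...,::-1]
a=cv2.resize(p[140:215,240:345],(800,571),interpolation=cv2.INTER_CUBIC)
b=cv2.resize(p[175:240,130:210],(738,600),interpolation=cv2.INTER_CUBIC)
cv2.imwrite('pics/rack0.png',a);cv2.imwrite('pics/easel0.png',b)
```

```text
(no output)
```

View pics/rack0.png

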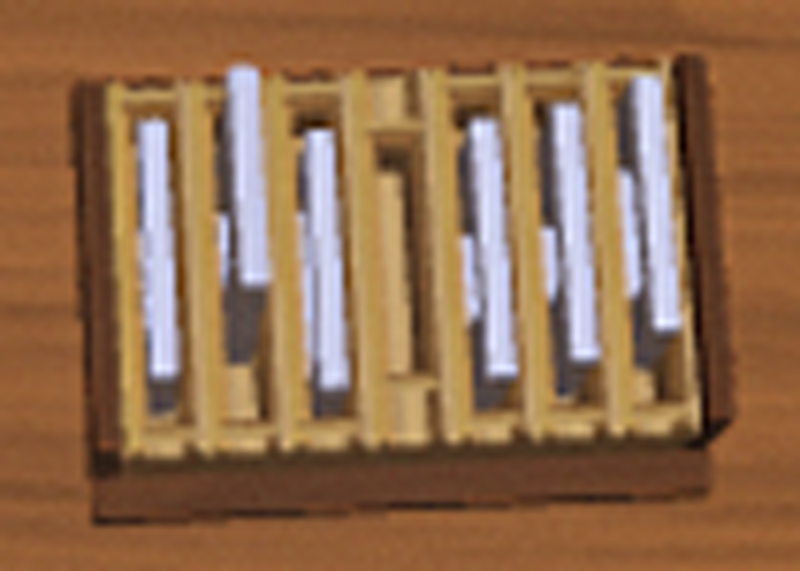

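View pics/easel0.png

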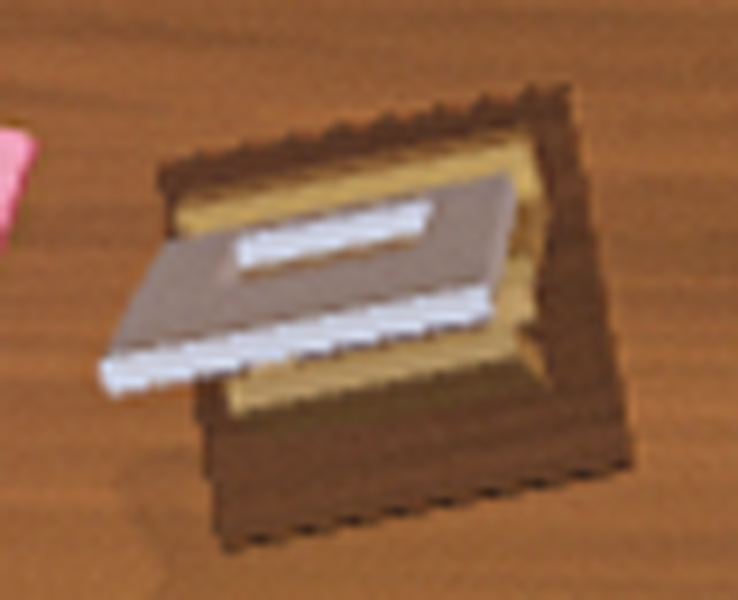

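Run:
```python
from h import *
s,im,c=load('top0')
k=800/105
def m(x,y,z,k=k,o=(240,140)): return onz(c,((x+.5)/k-.5+o[0],(y+.5)/k-.5+o[1]),z)
def line(n,a,b,z,**q):
    A,B=m(*a,z,**q),m(*b,z,**q);d=A-B;print(n,((A+B)/2).round(1),'len',np.linalg.norm(d).round(1),'ang',np.degrees(np.arctan2(d[1],d[0])).round(2))
line('narrow',(243,68),(257,283),143)
for a,b in (((152,120),(165,378)),((318,130),(335,388)),((482,120),(504,376)),((564,105),(585,360)),((646,78),(668,328))): line('low',a,b,88)
line('cheekL',(92,85),(108,470),68)
line('cheekR',(692,58),(720,440),68)
line('front edge base',(95,520),(708,492),0)
line('wall45 ',(435,70),(452,440),62);line('wall34 ',(352,72),(372,445),62)
line('wall12 ',(190,85),(206,450),62);line('wall23 ',(272,78),(289,450),62)
q=dict(k=9.225,o=(130,175))
line('wide',(107,378),(489,303),149.2,**q)
for x,y in((160,165),(567,85),(630,465),(225,548)):print('easel',m(x,y,12,**q).round(1))
```

```text
narrow [579.9  57.  143. ] len 71.1 ang 4.75
low [568.3  84.6  88. ] len 88.9 ang 4.24
low [566.6  28.3  88. ] len 88.9 ang 4.57
low [572.1 -27.4  88. ] len 88.4 ang 5.15
low [578.2 -54.8  88. ] len 88.2 ang 4.69
low [589.3 -82.5  88. ] len 86.7 ang 4.74
cheekL [563.1 103.9  68. ] len 134.5 ang 3.93
cheekR [ 579.3 -102.5   68. ] len 134.1 ang 3.77
front edge base [498.1  -6.    0. ] len 218.8 ang 94.33
wall45  [575.9 -13.5  62. ] len 130.4 ang 3.08
wall34  [573.8  14.4  62. ] len 131.4 ang 3.77
wall12  [568.9  70.5  62. ] len 128.4 ang 3.75
wall23  [571.   42.3  62. ] len 130.9 ang 3.59
wide [450.7 316.4 149.2] len 99.0 ang 103.01
easel [521.4 387.3  12. ]
easel [548.8 270.   12. ]
easel [437.5 245.8  12. ]
easel [410.2 360.5  12. ]
```

```bash
cat >> h.py <<'E'
from scipy.spatial.transform import Rotation as Ro
def toolR(yaw,tilt_axis=None,tilt=0):
    """tool down, tool x at world yaw(deg); then optional world tilt (deg) about axis"""
    y=np.radians(yaw); X=np.array([np.cos(y),np.sin(y),0]); Z=np.array([0,0,-1.])
    R=np.c_[X,np.cross(Z,X),Z]
    if tilt: R=Ro.from_rotvec(np.radians(tilt)*np.array(tilt_axis)).as_matrix()@R
    return R
def rel(pos,R,s=None):
    s=s or manip.sense(); E=s['eef_rot']
    print('lin',(E.T@(np.array(pos)-s['ee_pos'])/30).round(3),'turn',Ro.from_matrix(E.T@R).as_rotvec().round(4))
def st():
    s=manip.sense(); print('t',round(s['t'],2),'p',s['ee_pos'].round(1),'F',s['ft_force'].round(1),'w',round(s['width'],1),'g',round(s['grip_force'],1),'q',s['q'].round(2)); return s
E
python3 -c "
from h import *
rel([580,57,215],toolR(4.2))"
```

```text
lin [ 19.24  -15.654   0.546] turn [-0.0011 -0.      0.1625]
```

>>> {"op": "move_arm", "data": {"series": [{"linear":[19.24,-15.65,0.55],"turn":[0,0,0.1625],"gripper":-1},{"linear":[19.24,-15.65,0.55],"turn":[0,0,0.1625],"gripper":-1},{"linear":[19.24,-15.65,0.55],"turn":[0,0,0.1625],"gripper":-1},{"linear":[19.24,-15.65,0.55],"turn":[0,0,0.1625],"gripper":-1},{"linear":[19.24,-15.65,0.55],"turn":[0,0,0.1625],"gripper":-1},{"linear":[19.24,-15.65,0.55],"turn":[0,0,0.1625],"gripper":-1},{"linear":[19.24,-15.65,0.55],"turn":[0,0,0.1625],"gripper":-1},{"linear":[19.24,-15.65,0.55],"turn":[0,0,0.1625],"gripper":-1},{"linear":[19.24,-15.65,0.55],"turn":[0,0,0.1625],"gripper":-1},{"linear":[19.24,-15.65,0.55],"turn":[0,0,0.1625],"gripper":-1},{"linear":[19.24,-15.65,0.55],"turn":[0,0,0.1625],"gripper":-1},{"linear":[19.24,-15.65,0.55],"turn":[0,0,0.1625],"gripper":-1}]}}

```text
t: 1.3
ee_pos: [493.4, -56.0, 217.9]
eef_rot: [[0.997, 0.073, -0.0], [0.073, -0.997, -0.0], [-0.0, 0.0, -1.0]]
ft_force: [1.0, -1.6, 0.7]
width: 85.4
grip_force: 0.0
```

```bash
python3 -c "
from h import *
st();rel([580,57,215],toolR(4.2))"
```

```text
t 1.3 p [493.4 -56.  217.9] F [ 1.  -1.6  0.7] w 85.4 g 0.0 q [-0.21  0.27  1.8  -0.    1.07  1.29]
lin [ 3.156 -3.544  0.095] turn [0.     0.0001 0.0002]
```

>>> {"op": "move_arm", "data": {"series": [{"linear":[3.1,-3.5,0.1],"turn":[0,0,0],"gripper":-1},{"linear":[3.1,-3.5,0.1],"turn":[0,0,0],"gripper":-1},{"linear":[3.1,-3.5,0.1],"turn":[0,0,0],"gripper":-1},{"linear":[3.1,-3.5,0.1],"turn":[0,0,0],"gripper":-1},{"linear":[3.1,-3.5,0.1],"turn":[0,0,0],"gripper":-1},{"linear":[3.1,-3.5,0.1],"turn":[0,0,0],"gripper":-1}]}}

```text
t: 1.9
ee_pos: [577.1, 52.8, 214.8]
eef_rot: [[0.997, 0.073, -0.001], [0.073, -0.997, -0.0], [-0.001, 0.0, -1.0]]
ft_force: [-0.0, -0.2, -0.7]
width: 85.6
grip_force: 0.0
```

```bash
python3 -c "
from h import *
st()
s,im=snap('wrist','w1');c=cam(s,im)
st();rel([580,57,101],toolR(4.2))
print(im['tool_from_camera'])
for P in ([580,57,143],[575,.2,62]): print(proj(c,P))
cv2.imwrite('pics/w1.png',cv2.resize(im['pixels'][...,::-1],(800,600),interpolation=cv2.INTER_CUBIC))
"
```

```text
t 1.9 p [577.1  52.8 214.8] F [-0.  -0.2 -0.7] w 85.6 g 0.0 q [ 0.01  0.42  1.59 -0.    1.13  1.51]
t 1.95 p [577.1  52.6 215. ] F [0.  0.6 0.6] w 85.7 g 0.0 q [ 0.01  0.42  1.59 -0.    1.13  1.51]
lin [ 0.109 -0.138  3.8  ] turn [ 0.0001  0.0004 -0.0011]
[[ 1.36269800e-03 -9.64612098e-01 -2.63669571e-01  6.65442890e+01]
 [ 9.99998988e-01  1.42195802e-03 -3.39109488e-05 -1.50785238e+00]
 [ 4.07637972e-04 -2.63669258e-01  9.64613060e-01 -1.42176430e+02]
 [ 0.00000000e+00  0.00000000e+00  0.00000000e+00  1.00000000e+00]]
[[252.48748888 193.52028023]]
[[304.20006415 180.66902574]]
```

View pics/w1.png

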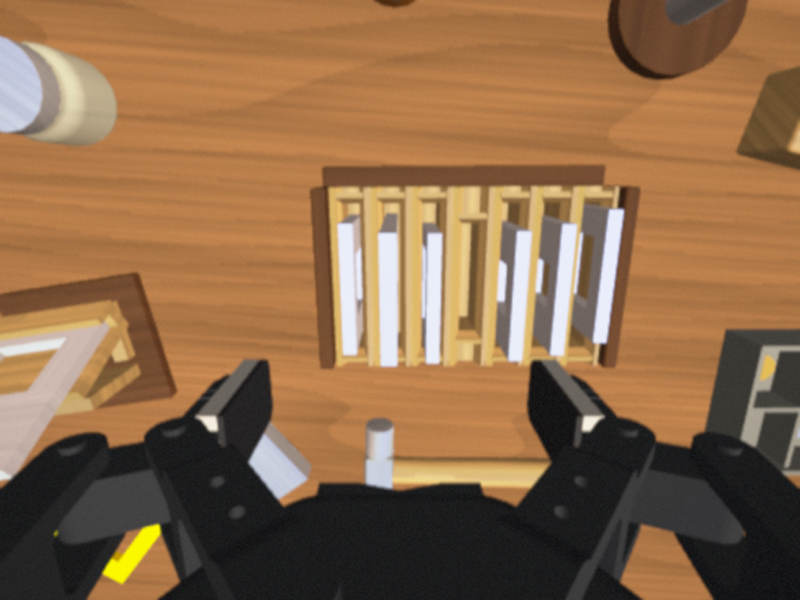

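The wrist view shows the narrow die's top edge from (388,219) to (388,365), and the short slot's centre near (469,277). I'll turn both into world positions.

```bash
python3 -c "
from h import *
s,im,c=load('w1');print(c[2][0,0])
f=lambda x,y,z: onz(c,((x+.5)/1.5625-.5,(y+.5)/1.5625-.5),z).round(1)
print('narrow',f(388,219,143),f(389,365,143))
print('lowL',f(347,218,88),f(350,354,88),'low3',f(433,226,88),f(433,362,88),'low5',f(523,230,88),f(516,359,88))
print('wall34',f(451,187,62),f(447,364,62),'wall45',f(493,187,62),f(487,364,62),'blocks',f(472,216,62),f(467,340,62))
print('wall12',f(369,187,62),f(374,364,62),'wall23',f(410,187,62),f(410,364,62))
"
```

```text
274.62059051554945
narrow [622.7  63.4 143. ] [544.6  57.6 143. ]
lowL [616.1  89.9  88. ] [525.4  84.   88. ] low3 [615.1  36.2  88. ] [523.7  27.6  88. ] low5 [616.8 -20.   88. ] [530.  -28.4  88. ]
wall34 [639.   24.5  62. ] [511.3  13.9  62. ] wall45 [641.1  -3.4  62. ] [513.5 -15.8  62. ] blocks [621.1   8.3  62. ] [531.4   1.2  62. ]
wall12 [635.   79.1  62. ] [507.2  68.2  62. ] wall23 [637.   51.8  62. ] [509.2  41.5  62. ]
```

>>> {"op": "move_arm", "data": {"series": [{"linear":[0.11,-0.17,0.5],"turn":[0,0,0.002],"gripper":-0.5},{"linear":[0.11,-0.17,1.5],"turn":[0,0,0.002],"gripper":-0.5},{"linear":[0.11,-0.17,2.5],"turn":[0,0,0.002],"gripper":-0.5},{"linear":[0.11,-0.17,3.3],"turn":[0,0,0.002],"gripper":-0.5},{"linear":[0.11,-0.17,3.8],"turn":[0,0,0.002],"gripper":-0.5},{"linear":[0.11,-0.17,3.8],"turn":[0,0,0.002],"gripper":-0.5},{"linear":[0.11,-0.17,3.8],"turn":[0,0,0.002],"gripper":-0.5}]}}

```text
t: 2.65
ee_pos: [580.9, 58.7, 101.5]
eef_rot: [[0.997, 0.071, 0.001], [0.071, -0.997, 0.0], [0.001, 0.0, -1.0]]
ft_force: [-0.4, -0.0, 0.2]
width: 64.3
grip_force: 0.0
```

```bash
python3 -c "
from h import *
st();s,im=snap('wrist','w2');
rel([580,58,101],toolR(4.4))
cv2.imwrite('pics/w2.png',cv2.resize(im['pixels'][...,::-1],(800,600),interpolation=cv2.INTER_CUBIC))
"
```

```text
t 2.65 p [580.9  58.7 101.5] F [-0.4 -0.   0.2] w 64.3 g 0.0 q [0.02 0.57 1.67 0.   0.9  1.52]
lin [-0.041  0.023  0.033] turn [ 0.0001 -0.0016 -0.0057]
```

View pics/w2.png

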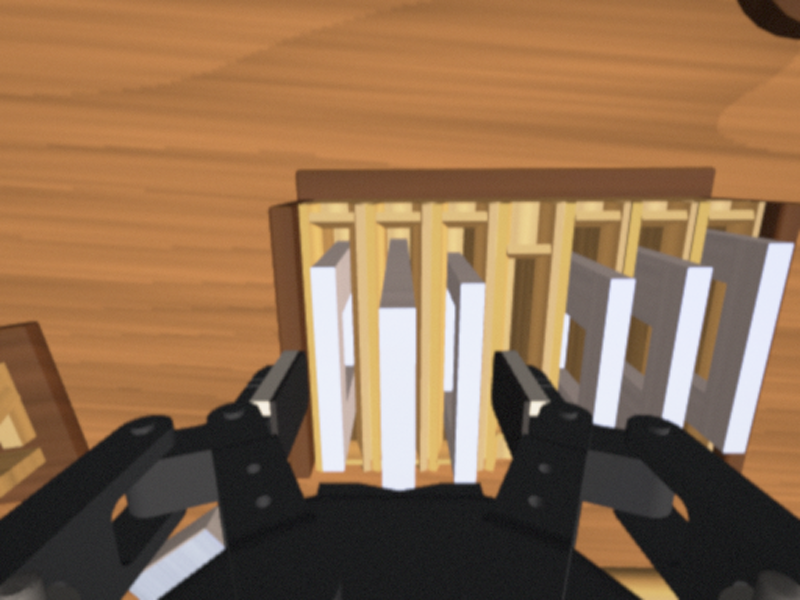

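The die's top, at column 398, sits midway between the pads at columns 303 and 493, and it is parallel to them. I'll close.

>>> {"op": "move_arm", "data": {"series": [{"linear":[0,0,0.02],"turn":[0,0,-0.004],"gripper":1},{"linear":[0,0,0.02],"turn":[0,0,-0.004],"gripper":1},{"linear":[0,0,0.02],"turn":[0,0,-0.004],"gripper":1},{"linear":[0,0,0.02],"turn":[0,0,-0.004],"gripper":1},{"linear":[0,0,0.02],"turn":[0,0,-0.004],"gripper":1},{"linear":[0,0,0.02],"turn":[0,0,-0.004],"gripper":1},{"linear":[0,0,0.02],"turn":[0,0,-0.004],"gripper":1}]}}

```text
t: 3.4
ee_pos: [580.8, 58.9, 100.8]
eef_rot: [[0.997, 0.075, 0.001], [0.075, -0.997, 0.0], [0.001, -0.0, -1.0]]
ft_force: [-1.5, 0.3, 4.9]
width: 8.3
grip_force: 59.3
```

>>> {"op": "move_arm", "data": {"series": [{"linear":[0,0,-0.3],"gripper":1,"turn":[0,0,0]},{"linear":[0,0,-1.0],"gripper":1,"turn":[0,0,0]},{"linear":[0,0,-1.8],"gripper":1,"turn":[0,0,0]},{"linear":[0,0,-2.6],"gripper":1,"turn":[0,0,0]},{"linear":[0,0,-3.1],"gripper":1,"turn":[0,0,0]},{"linear":[-0.1,0.6,-3.1],"gripper":1,"turn":[0,0,0]},{"linear":[-0.2,1.3,-3.1],"gripper":1,"turn":[0,0,0]},{"linear":[-0.3,1.87,-3.1],"gripper":1,"turn":[0,0,0]},{"linear":[-0.3,1.87,-3.1],"gripper":1,"turn":[0,0,0]},{"linear":[-0.3,1.87,-3.1],"gripper":1,"turn":[0,0,0]}]}}

```text
t: 4.4
ee_pos: [575.6, 2.3, 193.4]
eef_rot: [[0.997, 0.074, -0.0], [0.074, -0.997, 0.0], [-0.0, -0.0, -1.0]]
ft_force: [0.1, -0.5, -2.3]
width: 8.2
grip_force: 58.6
```

```bash
python3 -c "
from h import *
st();s,im=snap('wrist','w3');
rel([576.0,2.4,101],toolR(4.3))
cv2.imwrite('pics/w3.png',cv2.resize(im['pixels'][...,::-1],(800,600),interpolation=cv2.INTER_CUBIC))
"
```

```text
t 4.4 p [575.6   2.3 193.4] F [ 0.1 -0.5 -2.3] w 8.2 g 58.6 q [-0.08  0.44  1.62  0.    1.08  1.42]
lin [0.012 0.01  3.08 ] turn [-0.0003  0.0003  0.0002]
```

View pics/w3.png

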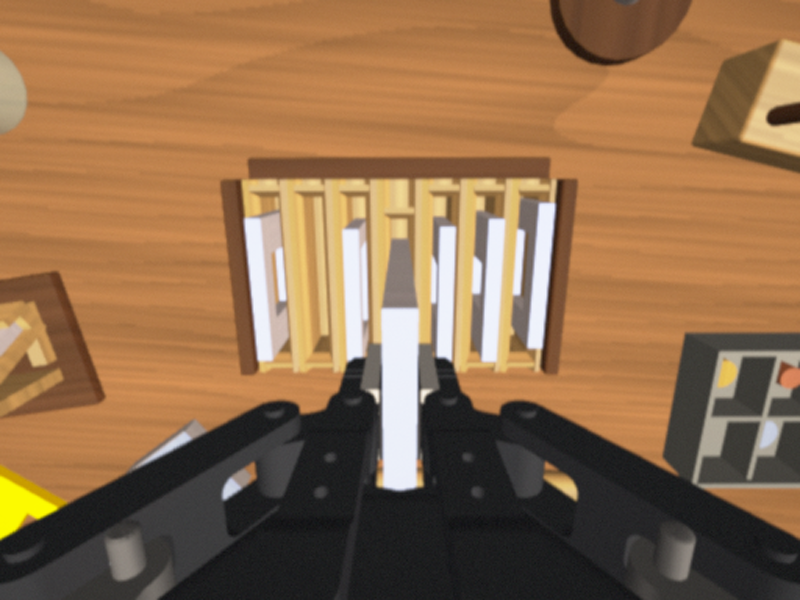

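The die is centred over the empty slot, with its column at 399 between walls at 378 and 421. I'll check the margin at the far end.

```bash
python3 -c "
from h import *
s,im,c=load('w3')
f=lambda x,y,z: onz(c,((x+.5)/1.5625-.5,(y+.5)/1.5625-.5),z).round(1)
print('die far bottom',f(399,240,110.6),'far top',f(399,306,235.6),'block',f(400,213,62),'wall4 ends',f(378,180,62),f(421,180,62))
print('front board?',f(400,158,12))
"
```

```text
die far bottom [609.7   6.7 110.6] far top [611.5   6.6 235.6] block [619.7   6.9  62. ] wall4 ends [638.7  21.9  62. ] [640.7  -4.5  62. ]
front board? [654.6   9.5  12. ]
```

>>> {"op": "move_arm", "data": {"series": [{"linear":[0.01,0,0.5],"gripper":1,"turn":[0,0,0]},{"linear":[0.01,0,1.2],"gripper":1,"turn":[0,0,0]},{"linear":[0.01,0,1.6],"gripper":1,"turn":[0,0,0]},{"linear":[0.01,0,1.9],"gripper":1,"turn":[0,0,0]},{"linear":[0.01,0,2.2],"gripper":1,"turn":[0,0,0]},{"linear":[0.01,0,2.5],"gripper":1,"turn":[0,0,0]},{"linear":[0.01,0,2.75],"gripper":1,"turn":[0,0,0]},{"linear":[0.01,0,2.9],"gripper":1,"turn":[0,0,0]},{"linear":[0.01,0,3.0],"gripper":1,"turn":[0,0,0]},{"linear":[0.01,0,3.0],"gripper":1,"turn":[0,0,0]}]}}

```text
t: 5.45
ee_pos: [576.0, 2.2, 103.2]
eef_rot: [[0.997, 0.075, -0.0], [0.075, -0.997, 0.0], [-0.0, -0.0, -1.0]]
ft_force: [-0.2, -0.3, -1.8]
width: 8.3
grip_force: 58.6
```

>>> {"op": "move_arm", "data": {"series": [{"linear":[0,0,0.04],"gripper":1,"turn":[0,0,0]},{"linear":[0,0,0.07],"gripper":1,"turn":[0,0,0]},{"linear":[0,0,0.09],"gripper":1,"turn":[0,0,0]},{"linear":[0,0,0.09],"gripper":1,"turn":[0,0,0]}]}}

```text
t: 5.85
ee_pos: [576.2, 2.3, 100.9]
eef_rot: [[0.997, 0.075, 0.0], [0.075, -0.997, -0.0], [0.0, 0.0, -1.0]]
ft_force: [-0.1, -0.8, -0.6]
width: 8.4
grip_force: 58.9
```

>>> {"op": "move_arm", "data": {"series": [{"linear":[0,0,0.02],"gripper":1,"turn":[0,0,0]},{"linear":[0,0,0.03],"gripper":1,"turn":[0,0,0]},{"linear":[0,0,0.03],"gripper":1,"turn":[0,0,0]}]}}

```text
t: 6.15
ee_pos: [576.4, 2.2, 100.8]
eef_rot: [[0.997, 0.075, 0.001], [0.075, -0.997, -0.0], [0.001, 0.0, -1.0]]
ft_force: [-3.6, 0.0, 9.3]
width: 8.6
grip_force: 60.5
```

>>> {"op": "move_arm", "data": {"series": [{"linear":[0,0,0.0],"gripper":0,"turn":[0,0,0]},{"linear":[0,0,0],"gripper":0,"turn":[0,0,0]},{"linear":[0,0,0],"gripper":0,"turn":[0,0,0]},{"linear":[0,0,0],"gripper":0,"turn":[0,0,0]},{"linear":[0,0,-0.5],"gripper":0,"turn":[0,0,0]},{"linear":[0,0,-1.5],"gripper":0,"turn":[0,0,0]},{"linear":[0,0,-2.8],"gripper":0,"turn":[0,0,0]},{"linear":[0,0,-4],"gripper":0,"turn":[0,0,0]},{"linear":[0,0,-5],"gripper":0,"turn":[0,0,0]},{"linear":[0,0,-5],"gripper":0,"turn":[0,0,0]}]}}

```text
t: 7.15
ee_pos: [577.7, 2.2, 255.3]
eef_rot: [[0.997, 0.075, 0.008], [0.075, -0.997, -0.001], [0.008, 0.001, -1.0]]
ft_force: [-0.0, 0.3, -0.2]
width: 42.4
grip_force: 0.0
```

```bash
cat > easel.py <<'E'
from h import *
a=np.radians(103.0)
X=np.array([np.cos(a),np.sin(a),0]); Yh=np.array([-np.sin(a),np.cos(a),0])  # tilt dir (towards robot)
t=np.radians(25); u=np.cos(t)*np.array([0,0,1])+np.sin(t)*Yh
top=np.array([450.7+.7,316.4+2,149.2]); bot=top-125*u
Z=-u; R=np.c_[X,np.cross(Z,X),Z]
E
python3 -c "
from easel import *
st();print(bot)
rel(bot+86*u,R); rel(bot+166*u,R); print(bot+86*u,bot+166*u)"
```

```text
t 7.15 p [577.7   2.2 255.3] F [-0.   0.3 -0.2] w 42.4 g 0.0 q [-0.08  0.37  1.56  0.    1.2   1.42]
[502.87332288 330.28355295  35.91152662]
lin [ -2.9   -10.917   4.678] turn [-0.3144  0.3702 -1.6925]
lin [ -3.995 -10.744   2.252] turn [-0.3144  0.3702 -1.6925]
[467.45967674 322.10766852 113.85399631] [434.51675009 314.50219463 186.35861927]
```

>>> {"op": "move_arm", "data": {"series": [{"linear":[-4,-10.74,2.25],"turn":[-0.3144,0.3702,-1.6925],"gripper":-0.5},{"linear":[-4,-10.74,2.25],"turn":[-0.3144,0.3702,-1.6925],"gripper":-0.5},{"linear":[-4,-10.74,2.25],"turn":[-0.3144,0.3702,-1.6925],"gripper":-0.5},{"linear":[-4,-10.74,2.25],"turn":[-0.3144,0.3702,-1.6925],"gripper":-0.5},{"linear":[-4,-10.74,2.25],"turn":[-0.3144,0.3702,-1.6925],"gripper":-0.5},{"linear":[-4,-10.74,2.25],"turn":[-0.3144,0.3702,-1.6925],"gripper":-0.5},{"linear":[-4,-10.74,2.25],"turn":[-0.3144,0.3702,-1.6925],"gripper":-0.5},{"linear":[-4,-10.74,2.25],"turn":[-0.3144,0.3702,-1.6925],"gripper":-0.5},{"linear":[-4,-10.74,2.25],"turn":[-0.3144,0.3702,-1.6925],"gripper":-0.5},{"linear":[-4,-10.74,2.25],"turn":[-0.3144,0.3702,-1.6925],"gripper":-0.5},{"linear":[-4,-10.74,2.25],"turn":[-0.3144,0.3702,-1.6925],"gripper":-0.5},{"linear":[-4,-10.74,2.25],"turn":[-0.3144,0.3702,-1.6925],"gripper":-0.5}]}}

```text
t: 8.35
ee_pos: [431.7, 314.4, 182.2]
eef_rot: [[-0.231, 0.885, 0.405], [0.973, 0.209, 0.097], [0.001, 0.416, -0.909]]
ft_force: [0.2, -0.8, -0.3]
width: 64.4
grip_force: 0.0
```

```bash
python3 -c "
from easel import *
st();rel(bot+166*u,R)"
```

```text
t 8.35 p [431.7 314.4 182.2] F [ 0.2 -0.8 -0.3] w 64.4 g 0.0 q [ 0.62  0.25  2.01 -0.33  0.51  0.64]
lin [-0.018  0.142 -0.086] turn [-0.007 -0.003  0.005]
```

>>> {"op": "move_arm", "data": {"series": [{"linear":[-0.02,0.13,0],"turn":[-0.007,-0.003,0.005],"gripper":-0.5},{"linear":[-0.02,0.13,0],"turn":[-0.007,-0.003,0.005],"gripper":-0.5},{"linear":[-0.02,0.13,0],"turn":[-0.007,-0.003,0.005],"gripper":-0.5}]}}

```text
t: 8.65
ee_pos: [436.0, 314.8, 184.1]
eef_rot: [[-0.217, 0.885, 0.411], [0.976, 0.196, 0.094], [0.003, 0.422, -0.907]]
ft_force: [0.1, -0.4, -0.1]
width: 64.0
grip_force: 0.0
```

```bash
python3 -c "
from easel import *
st();s,im=snap('wrist','w4');rel(bot+86*u,R)
cv2.imwrite('pics/w4.png',cv2.resize(im['pixels'][...,::-1],(800,600),interpolation=cv2.INTER_CUBIC))"
```

```text
t 8.65 p [436.  314.8 184.1] F [ 0.1 -0.4 -0.1] w 64.0 g 0.0 q [ 0.62  0.25  2.   -0.34  0.51  0.67]
lin [ 2.000e-03 -9.000e-03  2.576e+00] turn [-0.0009  0.0011 -0.0081]
```

View pics/w4.png

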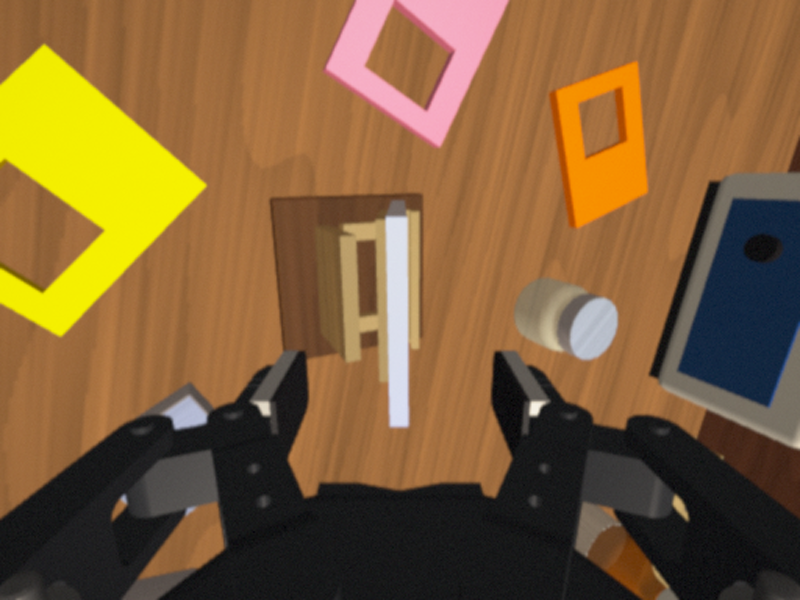

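The die's top edge runs from (397,213) to (399,427), centred between the pads at columns 304 and 493. I'll descend along the tool axis.

>>> {"op": "move_arm", "data": {"series": [{"linear":[0,0,0.6],"turn":[0,0,-0.008],"gripper":-0.5},{"linear":[0,0,1.3],"turn":[0,0,-0.008],"gripper":-0.5},{"linear":[0,0,2.0],"turn":[0,0,-0.008],"gripper":-0.5},{"linear":[0,0,2.4],"turn":[0,0,-0.008],"gripper":-0.5},{"linear":[0,0,2.57],"turn":[0,0,-0.008],"gripper":-0.5},{"linear":[0,0,2.57],"turn":[0,0,-0.008],"gripper":-0.5},{"linear":[0,0,2.57],"turn":[0,0,-0.008],"gripper":-0.5},{"linear":[0,0,2.57],"turn":[0,0,-0.008],"gripper":-0.5}]}}

```text
t: 9.5
ee_pos: [467.6, 322.2, 114.8]
eef_rot: [[-0.226, 0.883, 0.412], [0.974, 0.206, 0.095], [-0.001, 0.423, -0.906]]
ft_force: [0.6, 0.2, -0.3]
width: 64.2
grip_force: 0.0
```

```bash
python3 -c "
from easel import *
st();rel(bot+86*u,R)
s,im,c=load('w4')
# die top edge ends: intersect ray with plane perpendicular to u at measured top, in tool coords
R_,t_,K=c
for uv in ((397,213),(399,427)):
    d=R_.T@np.linalg.inv(K)@np.array([(uv[0]+.5)/1.5625-.5,(uv[1]+.5)/1.5625-.5,1]);o=-R_.T@t_
    P=o+d*((top-o)@u)/(d@u); print(P.round(1),(s['eef_rot'].T@(P-s['ee_pos'])).round(1))
"
```

```text
t 9.5 p [467.6 322.2 114.8] F [ 0.6  0.2 -0.3] w 64.2 g 0.0 q [ 0.59  0.42  1.98 -0.44  0.36  0.74]
lin [-0.001 -0.017  0.027] turn [0.0003 0.0005 0.0018]
[439.1 370.7 149.1] [53.7 -1.1 38.2]
[461.8 272.8 149.1] [-46.7  -0.2  38.4]
```

>>> {"op": "move_arm", "data": {"series": [{"linear":[0,-0.02,0.02],"turn":[0,0,0],"gripper":1},{"linear":[0,-0.02,0.02],"turn":[0,0,0],"gripper":1},{"linear":[0,-0.02,0.02],"turn":[0,0,0],"gripper":1},{"linear":[0,-0.02,0.02],"turn":[0,0,0],"gripper":1},{"linear":[0,-0.02,0.02],"turn":[0,0,0],"gripper":1},{"linear":[0,-0.02,0.02],"turn":[0,0,0],"gripper":1},{"linear":[0,-0.02,0.02],"turn":[0,0,0],"gripper":1}]}}

```text
t: 10.2
ee_pos: [467.2, 322.0, 113.4]
eef_rot: [[-0.226, 0.883, 0.412], [0.974, 0.206, 0.094], [-0.002, 0.422, -0.907]]
ft_force: [-3.6, -1.6, 6.0]
width: 8.1
grip_force: 58.8
```

>>> {"op": "move_arm", "data": {"series": [{"linear":[0,0,-0.2],"turn":[0,0,0],"gripper":1},{"linear":[0,0,-0.6],"turn":[0,0,0],"gripper":1},{"linear":[0,0.05,-1.2],"turn":[0,0,0],"gripper":1},{"linear":[0,0.15,-2],"turn":[0,0,0],"gripper":1},{"linear":[0,0.3,-3],"turn":[0,0,0],"gripper":1},{"linear":[0,0.5,-4],"turn":[0,0,0],"gripper":1},{"linear":[0,0.5,-4],"turn":[0,0,0],"gripper":1},{"linear":[0,0.5,-4],"turn":[0,0,0],"gripper":1}]}}

```text
t: 11.0
ee_pos: [430.6, 313.5, 228.2]
eef_rot: [[-0.226, 0.883, 0.411], [0.974, 0.206, 0.094], [-0.001, 0.422, -0.907]]
ft_force: [-0.9, -0.9, -4.1]
width: 8.3
grip_force: 59.2
```

```bash
python3 -c "
from h import *
st();rel([568.5,57.8,260],toolR(4.3));rel([500,230,265],toolR(60))"
```

```text
t 11.0 p [430.6 313.5 228.2] F [-0.9 -0.9 -4.1] w 8.3 g 59.2 q [ 0.62  0.17  1.97 -0.29  0.62  0.6 ]
lin [-9.344  2.75   0.125] turn [ 0.3225 -0.3737  1.6941]
lin [-3.237  1.986 -0.424] turn [ 0.4152 -0.1623  0.7401]
```

>>> {"op": "move_arm", "data": {"series": [{"linear":[-3.24,1.99,-0.42],"turn":[0.4152,-0.1623,0.7401],"gripper":1},{"linear":[-3.24,1.99,-0.42],"turn":[0.4152,-0.1623,0.7401],"gripper":1},{"linear":[-3.24,1.99,-0.42],"turn":[0.4152,-0.1623,0.7401],"gripper":1},{"linear":[-3.24,1.99,-0.42],"turn":[0.4152,-0.1623,0.7401],"gripper":1},{"linear":[-9.34,2.75,0.12],"turn":[0.3225,-0.3737,1.6941],"gripper":1},{"linear":[-9.34,2.75,0.12],"turn":[0.3225,-0.3737,1.6941],"gripper":1},{"linear":[-9.34,2.75,0.12],"turn":[0.3225,-0.3737,1.6941],"gripper":1},{"linear":[-9.34,2.75,0.12],"turn":[0.3225,-0.3737,1.6941],"gripper":1},{"linear":[-9.34,2.75,0.12],"turn":[0.3225,-0.3737,1.6941],"gripper":1},{"linear":[-9.34,2.75,0.12],"turn":[0.3225,-0.3737,1.6941],"gripper":1},{"linear":[-9.34,2.75,0.12],"turn":[0.3225,-0.3737,1.6941],"gripper":1},{"linear":[-9.34,2.75,0.12],"turn":[0.3225,-0.3737,1.6941],"gripper":1}]}}

```text
t: 12.2
ee_pos: [568.4, 57.8, 258.0]
eef_rot: [[0.997, 0.074, -0.003], [0.074, -0.997, -0.001], [-0.003, 0.0, -1.0]]
ft_force: [-0.9, 0.3, -3.6]
width: 8.6
grip_force: 60.0
```

```bash
python3 -c "
from h import *
st();rel([568.5,57.8,200],toolR(4.3))"
```

```text
t 12.2 p [568.4  57.8 258. ] F [-0.9  0.3 -3.6] w 8.6 g 60.0 q [ 0.02  0.37  1.56 -0.    1.22  1.52]
lin [ 1.100e-02 -1.000e-03  1.932e+00] turn [ 0.0003  0.0035 -0.0015]
```

>>> {"op": "move_arm", "data": {"series": [{"linear":[0.01,0,0.8],"turn":[0,0.003,0],"gripper":1},{"linear":[0.01,0,1.6],"turn":[0,0.003,0],"gripper":1},{"linear":[0.01,0,1.93],"turn":[0,0.003,0],"gripper":1},{"linear":[0.01,0,1.93],"turn":[0,0.003,0],"gripper":1},{"linear":[0.01,0,1.93],"turn":[0,0.003,0],"gripper":1}]}}

```text
t: 12.7
ee_pos: [569.4, 58.0, 202.6]
eef_rot: [[0.997, 0.08, 0.004], [0.08, -0.997, -0.0], [0.004, 0.001, -1.0]]
ft_force: [0.4, 0.3, -1.9]
width: 8.4
grip_force: 60.0
```

```bash
python3 -c "
from h import *
st();s,im=snap('wrist','w5');rel([568.5,57.8,104],toolR(4.3))
cv2.imwrite('pics/w5.png',cv2.resize(im['pixels'][...,::-1],(800,600),interpolation=cv2.INTER_CUBIC))"
```

```text
t 12.7 p [569.4  58.  202.6] F [ 0.4  0.3 -1.9] w 8.4 g 60.0 q [ 0.02  0.42  1.63 -0.    1.09  1.51]
lin [-0.054  0.004  3.305] turn [ 0.0007 -0.0047  0.0053]
```

View pics/w5.png

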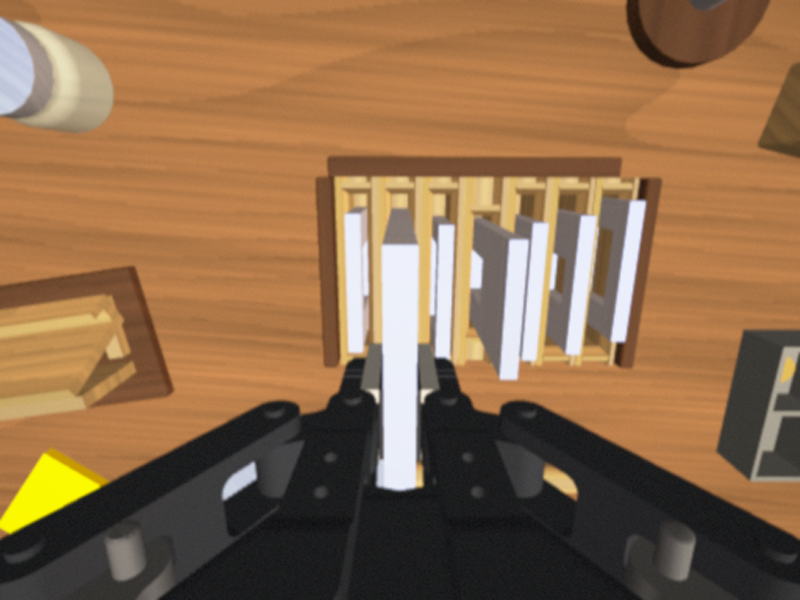

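The narrow die stands down in slot 4 and the wide die hovers over slot 2, centred at column 399. I'll check the far-end margin.

```bash
python3 -c "
from h import *
s,im,c=load('w5')
f=lambda x,y,z: onz(c,((x+.5)/1.5625-.5,(y+.5)/1.5625-.5),z).round(1)
print('die bottom',f(387,209,116.6),f(411,209,116.6),'top',f(386,244,241.6),f(414,244,241.6))
print('outer wall ends',f(376,178,62),f(420,178,62),'inner end',f(400,189,62),'block4',f(483,208,62),'cheek',f(322,178,68))
"
```

```text
die bottom [619.1  70.1 116.6] [620.1  57.6 116.6] top [619.5  66.9 241.6] [620.1  60.1 241.6]
outer wall ends [634.   79.8  62. ] [636.3  51.8  62. ] inner end [628.5  64.   62. ] block4 [621.    9.4  62. ] cheek [631.3 113.   68. ]
```

>>> {"op": "move_arm", "data": {"series": [{"linear":[0.03,-0.01,0.5],"turn":[0,-0.004,0.005],"gripper":1},{"linear":[0.03,-0.01,1.2],"turn":[0,-0.004,0.005],"gripper":1},{"linear":[0.03,-0.01,1.6],"turn":[0,-0.004,0.005],"gripper":1},{"linear":[0.03,-0.01,1.9],"turn":[0,-0.004,0.005],"gripper":1},{"linear":[0.03,-0.01,2.2],"turn":[0,-0.004,0.005],"gripper":1},{"linear":[0.03,-0.01,2.5],"turn":[0,-0.004,0.005],"gripper":1},{"linear":[0.03,-0.01,2.75],"turn":[0,-0.004,0.005],"gripper":1},{"linear":[0.03,-0.01,2.95],"turn":[0,-0.004,0.005],"gripper":1},{"linear":[0.03,-0.01,3.1],"turn":[0,-0.004,0.005],"gripper":1},{"linear":[0.03,-0.01,3.1],"turn":[0,-0.004,0.005],"gripper":1}]}}

```text
t: 13.75
ee_pos: [570.2, 58.4, 108.9]
eef_rot: [[0.997, 0.075, -0.001], [0.075, -0.997, -0.001], [-0.001, 0.0, -1.0]]
ft_force: [-0.1, 0.6, -4.1]
width: 8.1
grip_force: 60.1
```

>>> {"op": "move_arm", "data": {"series": [{"linear":[0,0,0.05],"turn":[0,0,0],"gripper":1},{"linear":[0,0,0.1],"turn":[0,0,0],"gripper":1},{"linear":[0,0,0.13],"turn":[0,0,0],"gripper":1},{"linear":[0,0,0.13],"turn":[0,0,0],"gripper":1}]}}

```text
t: 14.15
ee_pos: [570.6, 58.4, 105.8]
eef_rot: [[0.997, 0.075, 0.0], [0.075, -0.997, -0.001], [0.0, 0.001, -1.0]]
ft_force: [-0.8, 0.4, -0.5]
width: 8.2
grip_force: 60.5
```

>>> {"op": "move_arm", "data": {"series": [{"linear":[0,0,0.02],"turn":[0,0,0],"gripper":1},{"linear":[0,0,0.04],"turn":[0,0,0],"gripper":1},{"linear":[0,0,0.04],"turn":[0,0,0],"gripper":1}]}}

```text
t: 14.45
ee_pos: [571.0, 58.5, 105.6]
eef_rot: [[0.997, 0.075, 0.001], [0.075, -0.997, -0.001], [0.001, 0.001, -1.0]]
ft_force: [-2.0, 0.5, 9.7]
width: 8.3
grip_force: 62.2
```

The contact height matches the slot floor. I'll release part-way open and retreat.

>>> {"op": "move_arm", "data": {"series": [{"linear":[0,0,0.0],"gripper":0,"turn":[0,0,0]},{"linear":[0,0,0],"gripper":0,"turn":[0,0,0]},{"linear":[0,0,0],"gripper":0,"turn":[0,0,0]},{"linear":[0,0,0],"gripper":0,"turn":[0,0,0]},{"linear":[0,0,-0.5],"gripper":0,"turn":[0,0,0]},{"linear":[0,0,-1.5],"gripper":0,"turn":[0,0,0]},{"linear":[0,0,-2.8],"gripper":0,"turn":[0,0,0]},{"linear":[0,0,-4],"gripper":0,"turn":[0,0,0]},{"linear":[-3,0,-5],"gripper":0,"turn":[0,0,0]},{"linear":[-6,0,-5],"gripper":0,"turn":[0,0,0]},{"linear":[-6,0,-5],"gripper":0,"turn":[0,0,0]},{"linear":[-6,0,-5],"gripper":0,"turn":[0,0,0]}]}}

```text
t: 15.65
ee_pos: [388.2, 44.9, 255.4]
eef_rot: [[0.997, 0.075, 0.0], [0.075, -0.997, -0.001], [0.0, 0.001, -1.0]]
ft_force: [1.4, 0.2, 1.0]
width: 42.7
grip_force: 0.0
```

```bash
python3 -c "
from h import *
st();s,im=snap('side','s1');s2,im2=snap('wrist','w6')
a=cv2.resize(im['pixels'][140:240,190:310,::-1],(480,400),interpolation=cv2.INTER_CUBIC)
b=cv2.resize(im2['pixels'][...,::-1],(320,240))
o=np.zeros((400,800,3),np.uint8);o[:,:480]=a;o[:240,480:]=b
cv2.imwrite('pics/fin.png',o)"
```

```text
t 15.65 p [388.2  44.9 255.4] F [1.4 0.2 1. ] w 42.7 g 0.0 q [-0.    0.02  2.   -0.    1.12  1.49]
```

View pics/fin.png

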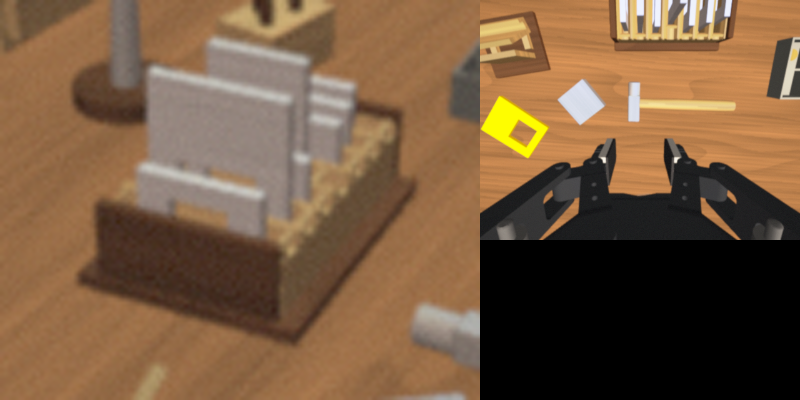

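Both dies stand upright. The wide die's top edge runs from (150,68) to (292,97) in the crop and the narrow's from (210,40) to (309,68). I'll compare these with the fully-down predictions.

```bash
python3 -c "
from h import *
s,im,c=load('s1');a=np.radians(4.3);X=np.array([np.cos(a),np.sin(a),0]);Y=np.array([-np.sin(a),np.cos(a),0])
for n,ct,h in(('wide',[570,57,143],50),('narrow',[575.5,1,143],36)):
    P=np.array([np.array(ct)+k*h*X+4.5*Y for k in(1,-1)]);P2=P+[0,0,5]
    print(n,((proj(c,P)-[190,140])*4).round(0).tolist(),'5mm higher',((proj(c,P2)-[190,140])*4).round(0).tolist())"
```

```text
wide [[149.0, 69.0], [292.0, 100.0]] 5mm higher [[149.0, 62.0], [292.0, 93.0]]
narrow [[207.0, 40.0], [306.0, 61.0]] 5mm higher [[207.0, 33.0], [307.0, 54.0]]
```

```bash
python3 -c "
from h import *
print(job.finish_job())"
```

```text
the job is handed in; nothing more can be done
None
```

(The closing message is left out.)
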